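# Set the sprung dish stop and slide the dish against it

### The arm

A 6-joint arm with a two-finger parallel gripper is mounted at the origin on a cart in front of the work surface, level with it; the furniture and walls round the work are solid. World frame = base frame: x ahead of the robot, y to its left, z up, the work surface at z = 0. Lengths are in mm, angles in rad, forces in N, time in s.
With the tool pointing down it reaches from about 300 to 775 mm from the base axis. Payload 14.6 kg.
Tool frame: the origin (TCP) lies on the centre line of the jaws, within the pads' length; the fingertips stand 19 mm ahead of it and the grasp point (between the pads) is the TCP (bot.tip_reach is the distance from the TCP to the fingertips, in mm); y points along the fingers, x is the direction in which the jaws open and shut, and the axes are right-handed (so a half turn about y gives the same grasp; the last joint's range is limited). The gripper opens to 85 mm and grips with 20 to 120 N. Pads are 22 mm wide; open, the fingers measure 114 mm over their backs; the gripper's body (76 mm by 85 mm) begins 54 mm behind the grasp point. The pads swing forward as they close: fully open they stand 13 mm farther back than shut.
Start: joints at [1.096, 0.3, 1.521, -0, 1.321, -0.067], TCP at [218.121, 504.889, 250.281] pointing down, gripper open.
Joint ranges: [-3.03, 3.03], [-0.79, 2.21], [0.23, 2.52], [-1.04, 4.18], [0, 3.07], [-2.55, 2.55]. Speed limits (rad/s): [2.22, 2.22, 2.57, 3.14, 3.14, 3.14].

### API

Orientations are given as a unit quaternion [w, x, y, z].
In Python, from rig import bot gives the robot as it stands. Calls block until the motion is done:
- bot.move_to(position, orientation): joint-space move of the TCP to a pose.
- bot.servo_line(position, attitude=None, speed=150, until_force=None): straight line of the TCP; attitude=None keeps the orientation; speed is the mean speed in mm/s. With until_force (N) it stops when the force on the tool has changed by that much, and returns True; else False.
- bot.move_joints(angles): joint-space move.
- bot.move_gripper(opening, grip_force=None): finger opening in mm; grip_force is the grip in N (None keeps the last); returns when the fingers have stopped.
- bot.dwell(seconds).
- bot.ik(position, orientation): joint angles nearest the present ones, or None.
- bot.read_state(): the state.
- bot.read_camera(name): name is "scene" or "top" or "wrist"; returns a dict with "image" (480x640x3 uint8, blue, green, red), "depth" (480x640 float32, mm along the optical axis (not along the pixel's ray), 0 where there is no reading), "fovy" (degrees; the focal length in pixels is half the picture's height over the tangent of half this angle, whatever the lens; pixels are square), "cx", "cy" (the principal point, pixels), "eye" and "attitude" of the camera in the world; the wrist camera has in their place "mount" (4x4, takes a point from camera to tool coordinates, whose origin is the TCP and whose axes are the tool frame's). Camera axes: x right, y down, z forward; pixel columns grow to the right and rows downward; lengths in mm; the calibration is good to about 2 mm. A picture is of the moment at which its call begins: read the wrist's pose just before it.
A pose or a line that the arm cannot do raises bot.MotionError and nothing moves.
- bot.finish_job(): hands the job in, once; it reports no verdict.
The state is a dict: "clock": time; "joint_positions": joint angles; "qvel": joint speeds; "effort": joint torques, N m; "ee_pos": TCP position; "tool_rot": TCP orientation; "ft_force": force on the tool from outside, world axes, zero at the start; "moment": the same for the moment, N m; "grip_width": finger opening in mm.
Only numpy, scipy, OpenCV 4.12 (cv2) and the standard library are available. Lean on these libraries where they do the work, as an engineer would, in place of code of your own. Each camera call takes 0.05 s, during which the arm holds its last target.

### The job

Set the dish stop: press the orange thumb button on the telescoping tube down, slide it along to the hole with the yellow flag and let the button pop up there. Then slide the small blue-lidded dish along the bench, without lifting it, until it rests against both arms of the black V-shaped stop, and let go. Leave the other things on the bench where they are.

Things in the scene. Friction and masses are not known exactly. Their poses are not given: they have to be found in the camera images.
- adjuster: Fixed square aluminium outer tube, 36 mm wide (x), 146 mm long (y), its top face 46 mm above the bench, on two black feet. Origin: on the bench below its open front end; y points out of that end (to the stop and the dish); the tube is at y = -146 to 0 mm. In its top wall (4 mm thick) are four holes 18 mm across the tube and 16 mm along it, centres at y = -114, -88, -62 and -36 mm, joined by a 9 mm slot.
- inner_tube (a joint): How far the inner tube is drawn out, m: 0 with the button in the first hole (the start), 0.026, 0.052 and 0.078 at the other holes, growing along the adjuster's +y. It slides with about 1.5 N of friction. The button, when up in a hole, locks it with about 2.5 mm of play each way (up to 4 mm under a hard push).
- thumb_button (a joint): How far the button is pressed, m: 0 = fully up, 0.009 = end of travel. The spring takes about 3 N to start and 6.6 N at the end. The button's 14 mm stud locks the tube unless it is pressed 0.006 m or more; let go between holes it stays down under the tube wall, and it springs up by itself where it meets a hole.
- button_top (a point): Middle of the top face of the orange thumb pad, 60 mm above the bench when the button is up. The pad is 24 mm across the tube and 46 mm along it, 4 mm thick, with a 5 mm raised lip at each end (36 mm free between the lips, lip tops 5 mm above this point). It is straight above the stud; it moves with the inner tube and the button.
- yellow_flag: Yellow clip with two small tabs (14 mm each) sticking out left and right of the outer tube at the hole to be used, level with the tube's top. Fixed. Origin: on the bench, straight below the centre of that hole. It may be at the second, third or fourth hole; the other two carry grey clips.
- stop_seat (a point): Point on the bench where the centre of the dish is when the dish rests against both arms of the stop. The black stop is the V on the front end of the inner tube and moves with it: two arms 42 mm long, 6 mm thick, from 2 to 22 mm above the bench, opening towards the adjuster's +y, 120 degrees between them; their inner faces meet 35 mm behind this point (-y).
- dish: Small round culture dish, 60 mm across, 15 mm high, its blue lid fixed on (the white bottom is 55 mm across and shows below the lid, up to 4 mm), about 60 g, standing on the bench in front of the stop. Origin: centre of its underside.
- microscope: Fixed: binocular microscope, 0.36 m tall, left of the work; origin under its stage on the bench. Its eyepieces jut towards the robot, 0.07 to 0.14 m before the origin (-x), 0.06 m to either side, 0.29 to 0.35 m above the bench: keep the arm in front of them.
- timer: Bystander: white square bench timer, 64 x 64 x 20 mm, origin at the centre of its underside.
- tally_counter: Bystander: white hand tally counter, 29 x 42 x 45 mm, origin at the centre of its underside.
- forceps: Bystander: steel forceps lying on the bench, 13 x 132 x 9 mm, long along its y, origin at the centre of its underside.
- marker_pen: Bystander: black and white marker pen lying on the bench, 17 x 135 x 16 mm, long along its y, origin at the centre of its underside.
Mind the look-alikes: they are no part of the job. Leave any green or red look-alike of the dish alone.

How it is judged:
By the outcome, as a careful person would: the job done as asked, in the order asked, and still so for the second after the job is handed in, with the robot touching nothing.
It also fails if it takes over 48 s, if anything falls off the work surface, if the arm or the gripper's body presses on something with over 40 N, if the wrist force passes 120 N, or if a joint passes its speed limit or range.

## Working session

There is one attempt and no reset: what is moved stays moved. The work goes in short steps, each a Python script; the robot and the scene stay as the last script left them, time stands still between calls to the robot, and variables do not carry over. Pictures are saved under pics/ and viewed, and the job is handed in when it is done.

```bash
ls; mkdir -p pics; python3 - <<'E'
from rig import bot
import cv2
s=bot.read_state();print(s)
for n in("scene","top"):
    c=bot.read_camera(n);cv2.imwrite(f"pics/{n}0.png",c["image"]);print(n,c["fovy"],c["cx"],c["cy"],c["eye"],c["attitude"])
    import numpy as np;np.savez(f"{n}0.npz",**c)
E
```

```text
pics
{'clock': 0.0, 'joint_positions': array([ 1.09642197e+00,  3.00512625e-01,  1.52160558e+00,  1.35753693e-05,
        1.32068193e+00, -6.65724301e-02]), 'qvel': array([-0.00013696,  0.00075978,  0.00043713, -0.00044544, -0.00021877,
        0.00057741]), 'effort': array([ 5.28824858e-04, -5.43517613e+01, -3.61776817e+01, -7.20779963e-05,
        4.16857234e-03,  8.07237370e-07]), 'ee_pos': array([218.01344574, 504.71142044, 249.68815401]), 'tool_rot': array([-0.59068192,  0.59109431,  0.38802164, -0.38876933]), 'ft_force': array([-0.0374802 ,  0.38309856,  0.2647972 ]), 'moment': array([ 0.04610717, -0.01441765,  0.01660061]), 'grip_width': 85.65503273562314}
scene 56.03412046069749 318.3773271466653 240.19245459608018 [ 128.13734077 -803.06550951  676.14864404] [-0.45693625  0.85520143 -0.21797809  0.11101945]
top 47.1747826518499 317.11296723424726 231.8610593737897 [ 428.31588331   49.77434616 1404.66640204] [ 0.02393703 -0.70020102  0.71247904 -0.03897642]
```

View pics/scene0.png

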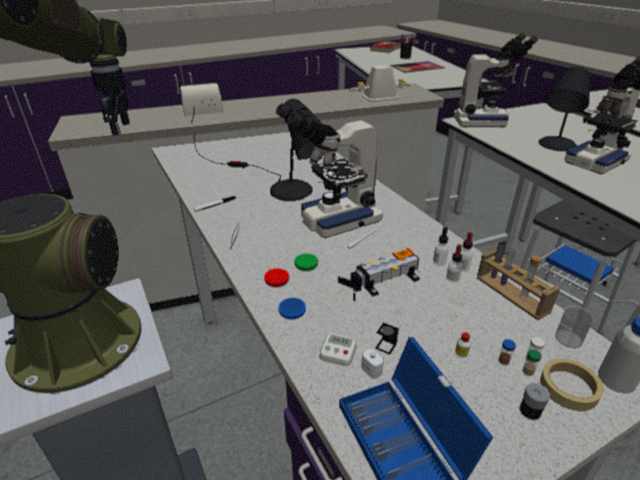

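View pics/top0.png

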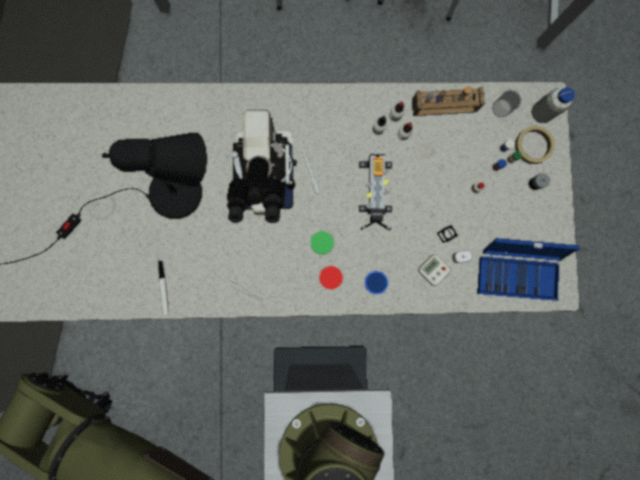

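```bash
cat > h.py <<'E'
import numpy as np,cv2
from scipy.spatial.transform import Rotation as R
def rot(q): q=np.asarray(q);return R.from_quat([q[1],q[2],q[3],q[0]])
def quat(r): x,y,z,w=r.as_quat();return np.array([w,x,y,z])
def ray(c,px,plane):
    f=240/np.tan(np.radians(float(c["fovy"]))/2)
    d=np.c_[(np.atleast_2d(px)-[float(c["cx"]),float(c["cy"])])/f,np.ones(len(np.atleast_2d(px)))]
    d=rot(c["attitude"]).apply(d);e=np.asarray(c["eye"])
    return e+d*((plane-e[2])/d[:,2])[:,None]
def proj(c,P):
    f=240/np.tan(np.radians(float(c["fovy"]))/2)
    p=rot(c["attitude"]).inv().apply(np.atleast_2d(P)-c["eye"]);return p[:,:2]/p[:,2:]*f+[float(c["cx"]),float(c["cy"])]
E
python3 - <<'E'
from h import *
t=dict(np.load("top0.npz"));s=dict(np.load("scene0.npz"))
im=t["image"];cv2.imwrite("pics/top_crop.png",cv2.resize(im[135:305,300:480],None,fx=4.2,fy=3.5*1.0,interpolation=cv2.INTER_CUBIC)[:595]) if 0 else cv2.imwrite("pics/top_crop.png",cv2.resize(im[140:240,320:440],None,fx=6,fy=6,interpolation=cv2.INTER_CUBIC))
cv2.imwrite("pics/sc_crop.png",cv2.resize(s["image"][235:335,310:440],None,fx=6,fy=6,interpolation=cv2.INTER_CUBIC))
print("tool axes\n",rot([-0.59068192,0.59109431,0.38802164,-0.38876933]).as_matrix())
for n,p,z in[("blue",(376,282),15),("green",(322,242),15),("red",(331,278),15)]:print(n,ray(t,p,z))
hsv=cv2.cvtColor(im,cv2.COLOR_BGR2HSV)
for n,lo,hi in[("orange",(5,150,120),(19,255,255)),("yellow",(22,120,120),(35,255,255)),("bluelid",(100,120,60),(125,255,255))]:
    m=cv2.inRange(hsv,lo,hi);k,l,st,ce=cv2.connectedComponentsWithStats(m)
    for i in range(1,k):
        if st[i,4]>3:print(n,st[i],ce[i],ray(t,ce[i],{'orange':60,'yellow':46,'bluelid':15}[n])[0])
E
```

```text
tool axes
 [[ 3.96595229e-01 -5.63261442e-04 -9.17993413e-01]
 [ 9.17992797e-01 -1.06815154e-03  3.96595618e-01]
 [-1.20394310e-03 -9.99999271e-01  9.34461410e-05]]
blue [[ 422.61484874 -127.25752679   15.        ]]
green [[526.08047923   7.12975218  15.        ]]
red [[434.73924507 -13.83027466  15.        ]]
orange [375 157   7   4  16] [377.6875 158.375 ] [ 729.42307869 -134.28708996   60.        ]
orange [375 172   7   3  15] [378.2 173.4] [ 691.46308192 -134.49636361   60.        ]
yellow [384 180   3   3   6] [385.33333333 181.33333333] [ 673.77558518 -153.78802536   46.        ]
yellow [368 193   3   4   8] [368.75  194.625] [ 640.7245624  -111.19283925   46.        ]
bluelid [560  88  15  14 151] [566.86092715  94.37748344] [ 903.15724457 -642.45250643   15.        ]
bluelid [497 160   9   8  51] [501.25490196 163.29411765] [ 722.20123023 -460.33760287   15.        ]
bluelid [285 191   6  16  71] [287.83098592 198.64788732] [638.32629966  92.16106304  15.        ]
bluelid [495 239  39   7 170] [513.87058824 241.90588235] [ 518.06564007 -482.92685993   15.        ]
bluelid [543 243  36   7 167] [560.35928144 246.03592814] [ 505.47470225 -602.11445289   15.        ]
bluelid [484 250  77  10 272] [522.34191176 254.46323529] [ 485.63783575 -503.06398109   15.        ]
bluelid [ 478  257   78   43 2532] [517.64020537 277.27527646] [ 427.94932118 -488.03110774   15.        ]
bluelid [365 271  23  23 397] [375.96725441 282.23425693] [ 422.02782131 -127.15830055   15.        ]
```

View pics/top_crop.png

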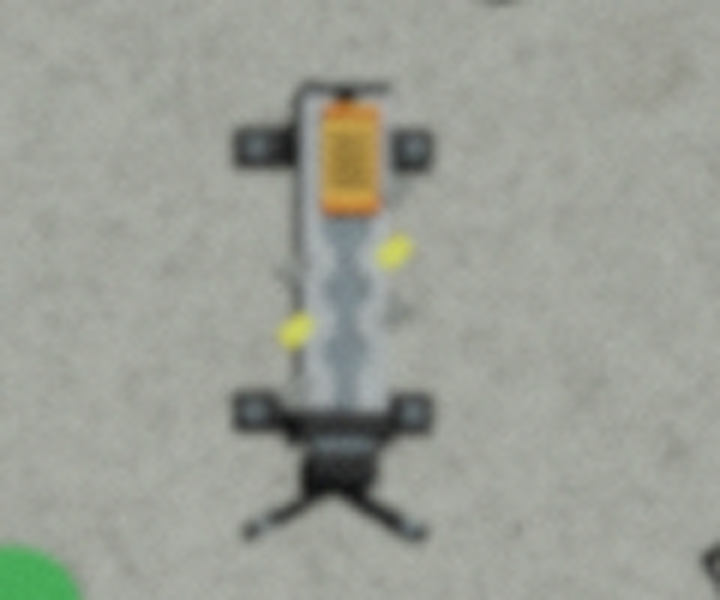

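View pics/sc_crop.png

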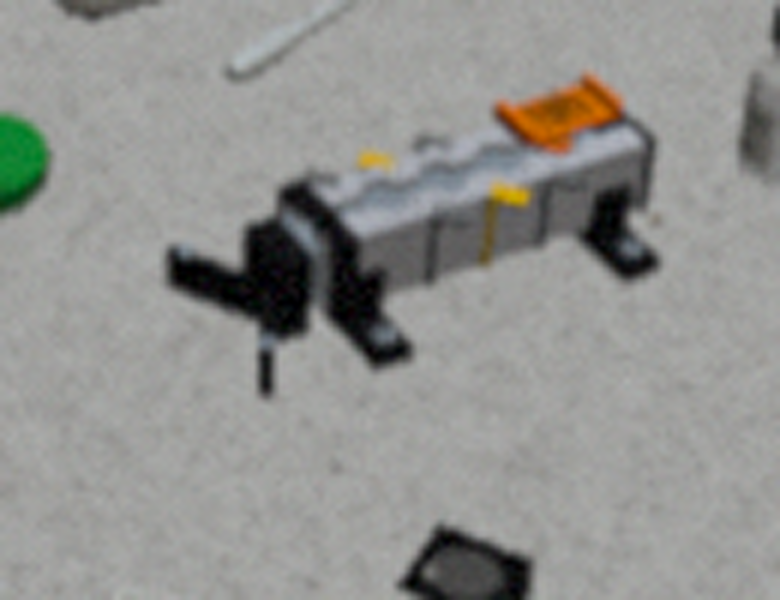

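```bash
python3 - <<'E'
from h import *
from rig import bot
print(bot.tip_reach)
c=bot.read_camera("wrist");print(np.round(c["mount"],3),c["fovy"],c["cx"],c["cy"])
# tool: y down, x along world +-y
for sgn in(1,-1):
    X=np.array([0,sgn,0]);Y=np.array([0,0,-1]);Z=np.cross(X,Y)
    q=quat(R.from_matrix(np.c_[X,Y,Z]))
    for p in[(380,-130,280),(710,-134,130),(560,-131,280),(500,-131,25),(350,-128,25)]:
        j=bot.ik(p,q);print(sgn,q,p,None if j is None else np.round(j,2))
print(bot.ik((130,350,300),bot.read_state()["tool_rot"]))
E
```

```text
19.0
[[   1.       0.       0.       0.857]
 [  -0.      -0.26     0.966 -123.627]
 [   0.      -0.966   -0.26    64.92 ]
 [   0.       0.       0.       1.   ]] 61.127108490629176 324.93949740519207 240.01445043775328
1 [-0.5  0.5  0.5 -0.5] (380, -130, 280) [-0.42 -0.06  1.86 -0.    1.35 -1.99]
1 [-0.5  0.5  0.5 -0.5] (710, -134, 130) [-0.24  0.79  1.06 -0.    1.29 -1.81]
1 [-0.5  0.5  0.5 -0.5] (560, -131, 280) [-0.29  0.34  1.4  -0.    1.4  -1.86]
1 [-0.5  0.5  0.5 -0.5] (500, -131, 25) [-0.33  0.54  1.79 -0.    0.82 -1.9 ]
1 [-0.5  0.5  0.5 -0.5] (350, -128, 25) [-0.45  0.3   2.17 -0.    0.67 -2.02]
-1 [-0.5  0.5 -0.5  0.5] (380, -130, 280) [-0.42 -0.06  1.86 -0.    1.35  1.15]
-1 [-0.5  0.5 -0.5  0.5] (710, -134, 130) [-0.24  0.79  1.06 -0.    1.29  1.33]
-1 [-0.5  0.5 -0.5  0.5] (560, -131, 280) [-0.29  0.34  1.4  -0.    1.4   1.28]
-1 [-0.5  0.5 -0.5  0.5] (500, -131, 25) [-0.33  0.54  1.79 -0.    0.82  1.24]
-1 [-0.5  0.5 -0.5  0.5] (350, -128, 25) [-0.45  0.3   2.17 -0.    0.67  1.12]
[ 1.11694455e+00 -1.48223169e-01  1.88655385e+00  5.05820838e-05
  1.40416691e+00 -4.60581697e-02]
```

```bash
python3 - <<'E'
from h import *
from rig import bot
Q=np.array([-.5,.5,.5,-.5])
q0=bot.read_state()["tool_rot"]
bot.move_joints(bot.ik((130,350,300),q0))
bot.move_to((360,-128,300),Q)
bot.move_to((550,-131,250),Q)
bot.dwell(0.2)
s=bot.read_state();c=bot.read_camera("wrist")
Rt=rot(s["tool_rot"]).as_matrix();M=c["mount"]
c["eye"]=s["ee_pos"]+Rt@M[:3,3];c["attitude"]=quat(R.from_matrix(Rt@M[:3,:3]))
np.savez("w1.npz",**c);cv2.imwrite("pics/w1.png",c["image"]);print(s["clock"],s["ee_pos"],c["eye"])
E
```

```text
3.8417 [ 549.44814634 -131.22420476  251.24140229] [ 484.60424049 -130.59324143  374.75551884]
```

View pics/w1.png

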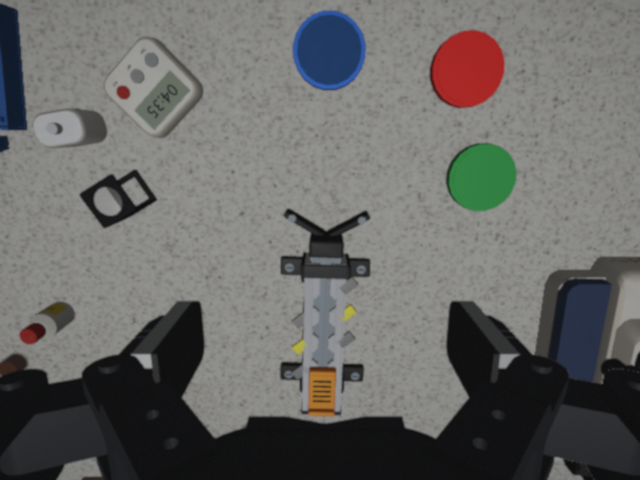

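```bash
python3 - <<'E'
from h import *
c=dict(np.load("w1.npz"));im=c["image"];hsv=cv2.cvtColor(im,cv2.COLOR_BGR2HSV)
def comps(n,lo,hi,z,mn=20):
    m=cv2.inRange(hsv,lo,hi);k,l,st,ce=cv2.connectedComponentsWithStats(m)
    for i in range(1,k):
        if st[i,4]>mn:
            cn,_=cv2.findContours((l==i).astype(np.uint8),0,1);rc=cv2.boxPoints(cv2.minAreaRect(cn[0]))
            (x,y),r=cv2.minEnclosingCircle(cn[0])
            print(n,st[i],ce[i],"P",np.round(ray(c,ce[i],z)[0],1),"box",np.round(ray(c,rc,z)[:,:2].tolist(),1).tolist(),"circ",ray(c,(x,y),z)[0].round(1))
comps("yel",(22,120,100),(35,255,255),46)
comps("or",(5,130,100),(20,255,255),62)
comps("blue",(100,120,60),(125,255,255),13,800)
cr=im[190:420,260:390];cv2.imwrite("pics/w1c.png",cv2.resize(cr,None,fx=2.6*1.7/1.7,fy=2.6,interpolation=cv2.INTER_CUBIC))
cv2.imwrite("pics/w1v.png",cv2.resize(im[190:280,270:380],None,fx=6.5,fy=6.5,interpolation=cv2.INTER_CUBIC))
cv2.imwrite("pics/w1b.png",cv2.resize(im[330:420,270:380],None,fx=6.5,fy=6.5,interpolation=cv2.INTER_CUBIC))
E
```

```text
yel [344 305  12  16 103] [349.09708738 312.05825243] P [ 639.6 -109.6   46. ] box [[641.9, -118.1], [632.4, -109.4], [638.6, -103.6], [648.2, -112.2]] circ [ 640. -111.   46.]
yel [292 340  13  14 100] [298.38 346.75] P [ 673.7 -154.9   46. ] box [[673.2, -161.0], [666.4, -151.8], [674.3, -147.2], [681.2, -156.5]] circ [ 673.2 -154.3   46. ]
or [309 370  27  40 917] [321.56161396 389.56161396] P [ 706.8 -133.9   62. ] box [[726.3, -146.2], [686.9, -144.4], [688.0, -122.0], [727.4, -123.2]] circ [ 706.8 -133.7   62. ]
or [308 411  27   5 123] [321.14634146 412.93495935] P [ 731.  -134.3   62. ] box [[729.0, -146.1], [729.0, -122.7], [733.2, -122.7], [733.2, -146.2]] circ [ 731.1 -134.4   62. ]
blue [ 293   11   72   79 4446] [328.80319388  49.77597841] P [ 421.5 -127.7   13. ] box [[393.0, -156.5], [393.0, -99.7], [451.7, -98.2], [451.7, -157.7]] circ [ 421.5 -127.6   13. ]
```

View pics/w1v.png

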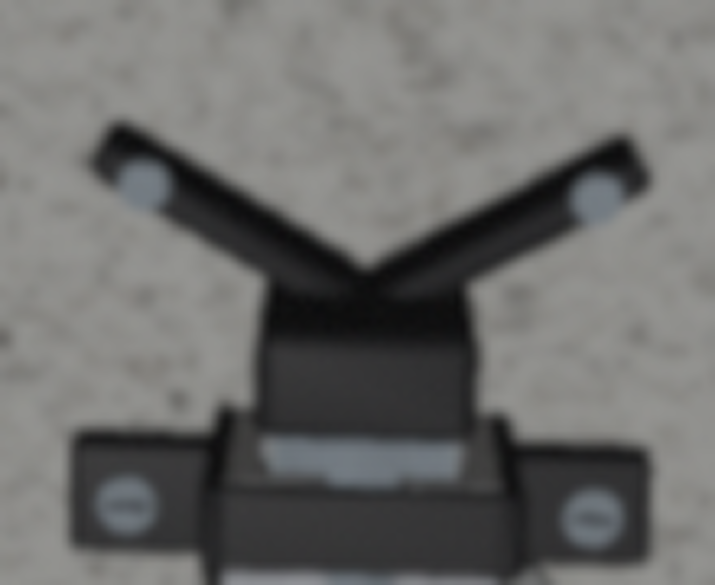

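View pics/w1b.png

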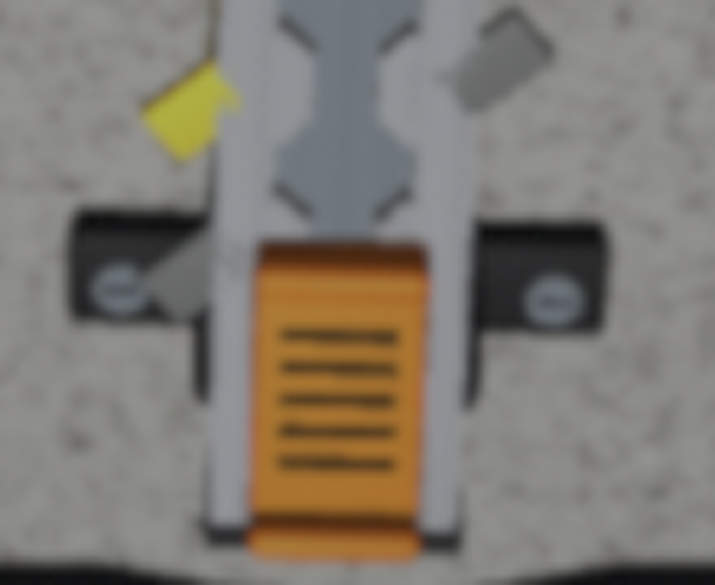

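View pics/w1c.png

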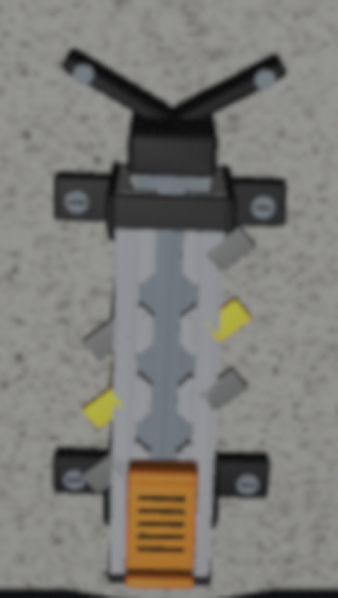

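```bash
python3 - <<'E'
from h import *
c=dict(np.load("w1.npz"))
def p(x,y,r,z): return ray(c,(270+x/6.5,r+y/6.5),z)[0].round(1)
print("apex",p(368,275,190,22),"bolts V",p(142,185,190,22),p(598,197,190,22))
print("feet front",p(127,505,190,6),p(593,520,190,6),"rear",p(120,290,330,6),p(553,300,330,6))
print("button front top lip L/R",p(258,262,330,65),p(428,265,330,65)," rear lip top",p(250,545,330,65),p(422,548,330,65))
print("pad stripes",p(338,336,330,60),p(338,462,330,60))
E
```

```text
apex [ 573.2 -129.4   22. ] bolts V [ 560.6 -160.3   22. ] [562.2 -98.   22. ]
feet front [ 612.2 -164.8    6. ] [614.5 -96.1   6. ] rear [ 728.8 -168.6    6. ] [730.6 -99.8   6. ]
button front top lip L/R [ 685.5 -144.1   65. ] [ 685.9 -121.4   65. ]  rear lip top [ 729.6 -145.6   65. ] [ 730.1 -122.    65. ]
pad stripes [ 700.2 -133.5   60. ] [ 720.1 -133.5   60. ]
```

```bash
cat >> h.py <<'E'
U=np.array([-0.9995,0.0326,0]) # adjuster +y
QA=quat(R.from_euler('z',-1.87,degrees=True)*rot([-.5,.5,.5,-.5]))
B0=np.array([708.3,-133.4,0])
def shot(bot,n):
    s=bot.read_state();c=bot.read_camera("wrist");Rt=rot(s["tool_rot"]).as_matrix();M=c["mount"]
    c["eye"]=s["ee_pos"]+Rt@M[:3,3];c["attitude"]=quat(R.from_matrix(Rt@M[:3,:3]))
    np.savez(n+".npz",**c);cv2.imwrite("pics/"+n+".png",c["image"]);return c
E
python3 - <<'E'
from h import *
from rig import bot
def st(n):
    s=bot.read_state();print(n,round(s["clock"],2),s["ee_pos"].round(2),s["ft_force"].round(2),round(s["grip_width"],1));return s
A=B0+3*U
bot.move_to(A+[0,0,160],QA);bot.move_gripper(0);st("above")
bot.servo_line(A+[0,0,95],speed=120);bot.dwell(0.2);st("pre")
hit=bot.servo_line(A+[0,0,74],speed=25,until_force=2.0);s=st("touch %s"%hit)
shot(bot,"w2")
E
```

```text
above 5.41 [ 705.28 -133.28  159.92] [ 0.18 -0.12 -0.81] 0.1
pre 6.3 [ 705.65 -133.38   96.01] [-0.19 -0.28  0.29] -0.3
touch True 6.97 [ 705.13 -133.26   77.  ] [ 0.56 -0.55  3.53] -0.2
```

View pics/w2.png

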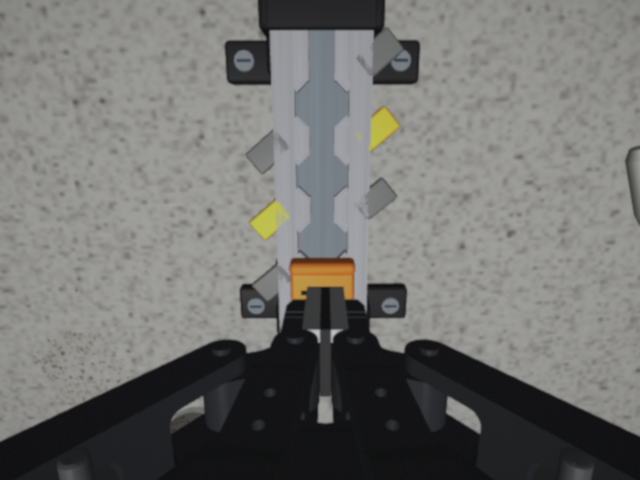

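```bash
python3 - <<'E'
from h import *
from rig import bot
def st(n):
    s=bot.read_state();print(n,round(s["clock"],2),s["ee_pos"].round(2),s["ft_force"].round(2));return s
A=B0+3*U
bot.servo_line(A+[0,0,69.7],speed=25,until_force=10);bot.dwell(.2);st("pressed")
for d in(12,24,36,47):
    print(bot.servo_line(A+d*U+[0,0,69.7],speed=40,until_force=10));st(d)
shot(bot,"w3")
E
```

```text
pressed 7.67 [ 705.55 -133.32   70.01] [-0.79  0.27  6.65]
False
12 8.12 [ 693.35 -132.92   70.03] [-0.42 -0.14  6.84]
False
24 8.57 [ 681.33 -132.56   70.01] [-1.05  0.04  6.32]
False
36 9.02 [ 669.35 -132.17   70.02] [-1.33 -0.1   5.33]
False
47 9.44 [ 658.33 -131.85   69.98] [-0.65 -0.45  5.92]
```

View pics/w3.png

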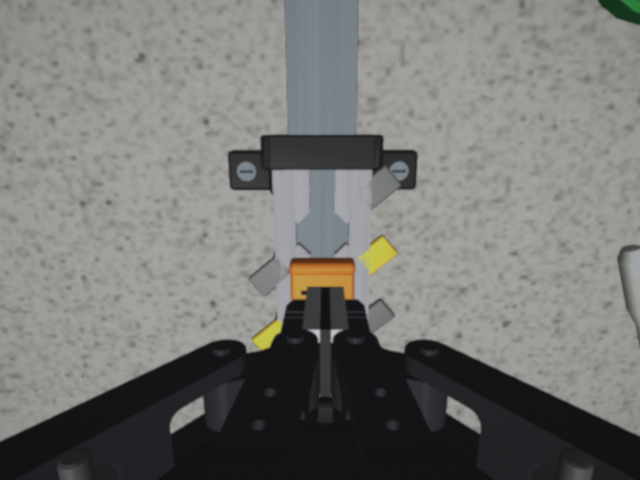

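```bash
python3 - <<'E'
from h import *
from rig import bot
def st(n):
    s=bot.read_state();print(n,round(s["clock"],2),s["ee_pos"].round(2),s["ft_force"].round(2));return s
A=B0+3*U
bot.servo_line(A+47*U+[0,0,74.6],speed=25);bot.dwell(.3);st("raised")
print(bot.servo_line(A+60*U+[0,0,74.6],speed=20,until_force=3.5));st("slid")
E
```

```text
raised 10.14 [ 658.41 -131.82   74.61] [ 1.39 -1.36  3.83]
False
slid 10.94 [ 645.02 -131.28   74.37] [-1.22  0.43  3.51]
```

```bash
python3 - <<'E'
from h import *
from rig import bot
c=shot(bot,"w4");s=bot.read_state();print(s["ft_force"],s["ee_pos"])
E
```

```text
[-1.91111289  0.06209454  3.33973205] [ 645.06035336 -131.30241582   74.38054993]
```

View pics/w4.png

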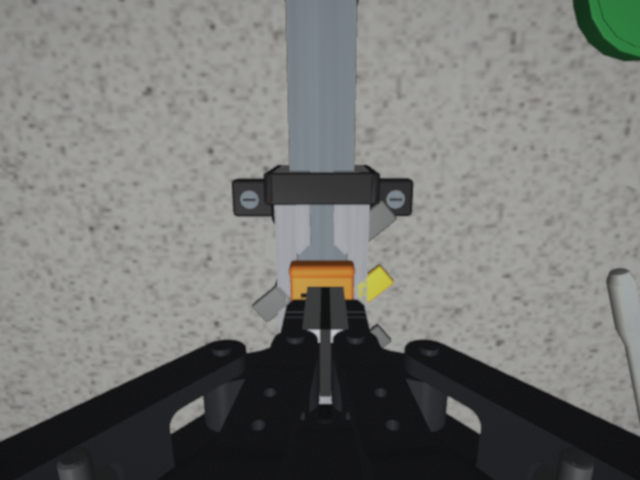

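```bash
python3 - <<'E'
from h import *
from rig import bot
A=B0+3*U
bot.servo_line(A+58*U+[0,0,90],speed=60)
bot.servo_line(A+0*U+[0,0,200],speed=200) if 0 else bot.servo_line(np.array([545,-130,200.]),speed=220)
bot.move_gripper(85);bot.dwell(.1)
shot(bot,"w5");print(bot.read_state()["ft_force"],bot.read_state()["clock"])
im=cv2.imread("pics/w5.png");cv2.imwrite("pics/w5c.png",cv2.resize(im[200:440,230:430],None,fx=2.5,fy=2.5,interpolation=cv2.INTER_CUBIC))
E
```

```text
[-0.05297582  0.16725333 -0.25608195] 13.1667
```

View pics/w5.png

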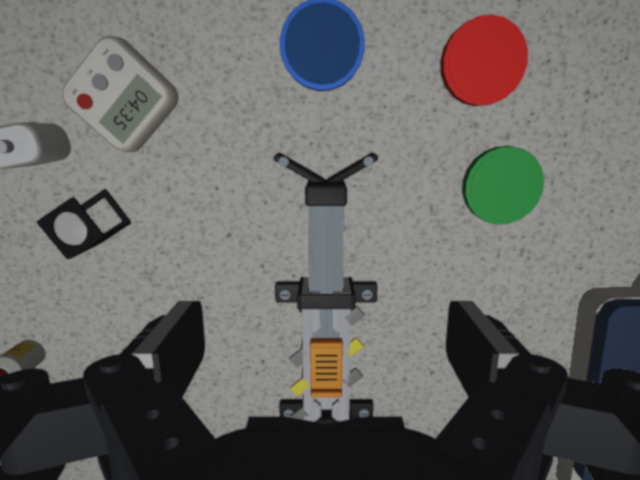

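View pics/w5c.png

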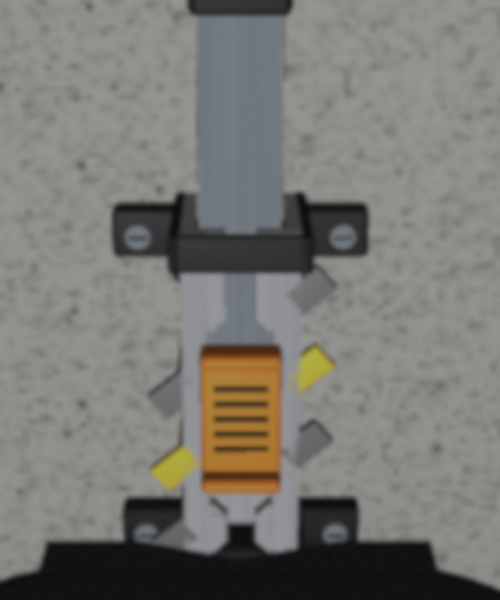

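Measure where the button and the stop are now.

```bash
python3 - <<'E'
from h import *
c=dict(np.load("w5.npz"));im=c["image"];hsv=cv2.cvtColor(im,cv2.COLOR_BGR2HSV)
def cc(n,lo,hi,z,mn):
    m=cv2.inRange(hsv,lo,hi);k,l,st,ce=cv2.connectedComponentsWithStats(m)
    for i in range(1,k):
        if st[i,4]>mn: print(n,st[i],[ (zz,ray(c,ce[i],zz)[0].round(1)[:2]) for zz in z])
cc("yel",(22,120,100),(35,255,255),[46],30);cc("or",(5,130,100),(20,255,255),[54,60],60);cc("blue",(100,120,60),(125,255,255),[13],2000)
def p(x,y,z): return ray(c,(230+x/2.5,200+y/2.5),z)[0].round(1)
print("feet",p(138,237,6),p(343,237,6),p(146,535,6),p(335,535,6))
print("stripes first/last mid @60,@54",p(241,389,60),p(241,449,60),p(241,389,54),p(241,449,54))
print("lip rear edge top @65,@59",p(241,492,65),p(241,492,59),"front lip top front",p(241,358,65),p(241,358,59))
print("pad width @60,54",p(201,430,60)[1]-p(281,430,60)[1],p(201,430,54)[1]-p(281,430,54)[1])
# v
cv2.imwrite("pics/w5v.png",cv2.resize(im[140:215,265:385],None,fx=6.5,fy=6.5,interpolation=cv2.INTER_CUBIC))
z=c["depth"];print("depth pad pts",[float(z[y,x]) for x,y in[(327,355),(327,385),(312,330),(345,400)]])
# points' heights from depth
f=240/np.tan(np.radians(float(c["fovy"]))/2)
for x,y in[(320,354),(326,352),(333,354),(326,383),(332,384),(309,330),(344,335),(308,405),(345,385),(290,250),(360,250)]:
    d=z[y,x];P=rot(c["attitude"]).apply([(x-float(c["cx"]))/f*d,(y-float(c["cy"]))/f*d,d])+c["eye"];print((x,y),P.round(1))
E
```

```text
yel [350 339  13  17 137] [(46, array([ 639.5, -109.6]))]
yel [291 379  17  16 162] [(46, array([ 673.2, -154. ]))]
or [ 310  342   32   47 1360] [(54, array([ 649.6, -132.1])), (60, array([ 645.9, -132. ]))]
or [311 391  31   6 176] [(54, array([ 674.3, -132.8])), (60, array([ 670. , -132.7]))]
blue [ 280    0   84   90 6056] [(13, array([ 421.4, -127.7]))]
feet [ 612.3 -165.     6. ] [614.5 -96.2   6. ] [ 729.3 -168.9    6. ] [731.5 -99.8   6. ]
stripes first/last mid @60,@54 [ 638.3 -131.4   60. ] [ 658.2 -132.    60. ] [ 641.9 -131.5   54. ] [ 662.2 -132.2   54. ]
lip rear edge top @65,@59 [ 669.2 -132.4   65. ] [ 673.6 -132.5   59. ] front lip top front [ 625.5 -131.    65. ] [ 628.8 -131.1   59. ]
pad width @60,54 -23.5 -24.099999999999994
depth pad pts [299.1468505859375, 306.1393737792969, 306.34600830078125, 321.2440185546875]
(320, 354) [ 639.1 -136.1   56.3]
(326, 352) [ 637.1 -131.7   57. ]
(333, 354) [ 639.1 -126.6   56.7]
(326, 383) [ 663.7 -132.5   56.2]
(332, 384) [ 664.4 -128.    56.6]
(309, 330) [ 625.2 -144.1   44.9]
(344, 335) [ 629.4 -117.8   46.5]
(308, 405) [ 690.3 -147.6   45.8]
(345, 385) [ 672.9 -117.9   46. ]
(290, 250) [ 574.7 -159.4    0.8]
(360, 250) [ 576.6 -101.4    0.8]
```

View pics/w5v.png

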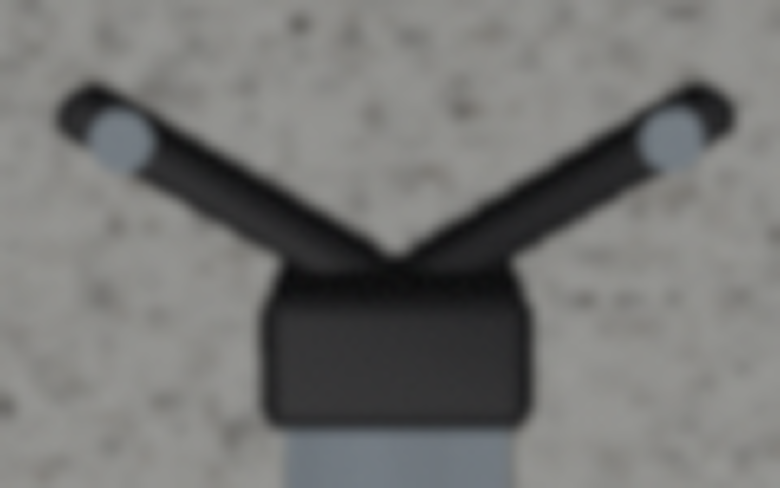

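```bash
python3 - <<'E'
from h import *
c=dict(np.load("w5.npz"))
def p(x,y,z): return ray(c,(265+x/6.5,140+y/6.5),z)[0].round(1)
print("bolts",p(123,140,22),p(670,138,22),"apex",p(397,262,22))
from rig import bot
def st(n):
    s=bot.read_state();print(n,round(s["clock"],2),s["ee_pos"].round(2),s["ft_force"].round(2));return s
E
```

```text
bolts [ 501.1 -158.    22. ] [502.9 -96.6  22. ] apex [ 515.8 -127.7   22. ]
```

```bash
python3 - <<'E'
from h import *
from rig import bot
def st(n):
    s=bot.read_state();print(n,round(s["clock"],2),s["ee_pos"].round(2),s["ft_force"].round(2));return s
A=B0+59.4*U
bot.move_gripper(0)
bot.servo_line(A+[0,0,110],attitude=QA,speed=200)
bot.servo_line(A+[0,0,85],speed=80);bot.dwell(.15);st("pre")
print(bot.servo_line(A+[0,0,70],speed=25,until_force=14));bot.dwell(.1);st("pressed")
B=B0+52.3*U
bot.servo_line(B+[0,0,70],speed=25);bot.dwell(.1);st("slid")
for z in(73,76,79,82):
    bot.servo_line(B+[0,0,z],speed=30);bot.dwell(.1);st(z)
shot(bot,"w6")
E
```

```text
pre 15.38 [ 649.13 -131.48   85.43] [0.34 0.4  0.09]
False
pressed 16.23 [ 649.13 -131.51   70.39] [-1.39  0.23  5.61]
slid 16.77 [ 656.63 -131.75   70.64] [0.5  0.56 6.39]
73 17.12 [ 656.35 -131.73   73.42] [1.81 0.89 5.51]
76 17.47 [ 656.05 -131.69   76.  ] [ 0.77 -0.37  3.58]
79 17.82 [ 655.96 -131.71   78.91] [ 0.24 -0.24  2.85]
82 18.17 [ 655.87 -131.67   81.77] [ 0.05  1.22 -0.59]
```

View pics/w6.png

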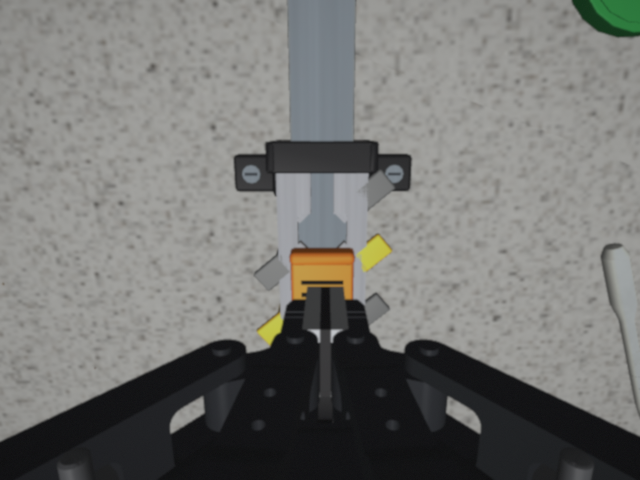

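```bash
python3 - <<'E'
from h import *
from rig import bot
bot.servo_line(B0+52.3*U+[0,0,110],speed=150)
bot.servo_line(np.array([545,-130,200.]),speed=220)
bot.move_gripper(85);bot.dwell(.1)
c=shot(bot,"w7");print(bot.read_state()["clock"]);im=c["image"]
cv2.imwrite("pics/w7v.png",cv2.resize(im[140:215,265:385],None,fx=6.5,fy=6.5,interpolation=cv2.INTER_CUBIC))
cv2.imwrite("pics/w7c.png",cv2.resize(im[200:440,230:430],None,fx=2.5,fy=2.5,interpolation=cv2.INTER_CUBIC))
hsv=cv2.cvtColor(im,cv2.COLOR_BGR2HSV);m=cv2.inRange(hsv,(5,130,100),(20,255,255));m=cv2.erode(m,np.ones((5,5)))
ys,xs=np.nonzero(m);f=240/np.tan(np.radians(float(c["fovy"]))/2);d=c["depth"][ys,xs]
P=rot(c["attitude"]).apply(np.c_[(xs-float(c["cx"]))/f*d,(ys-float(c["cy"]))/f*d,d])+c["eye"];print("pad z",np.percentile(P[:,2],[10,50,90]).round(1))
E
```

```text
20.2833
pad z [59.6 60.6 65.3]
```

View pics/w7c.png

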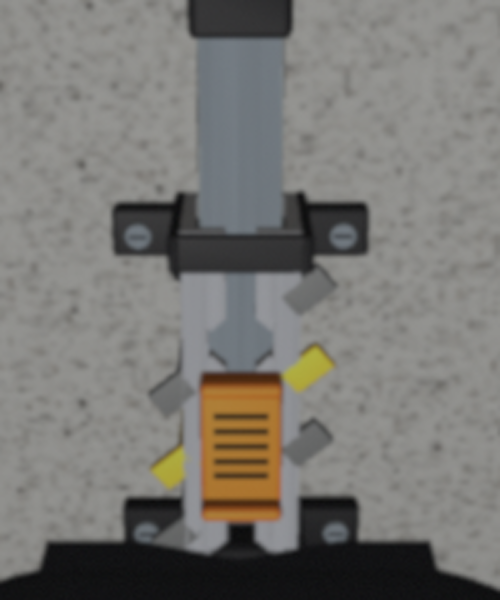

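View pics/w7v.png

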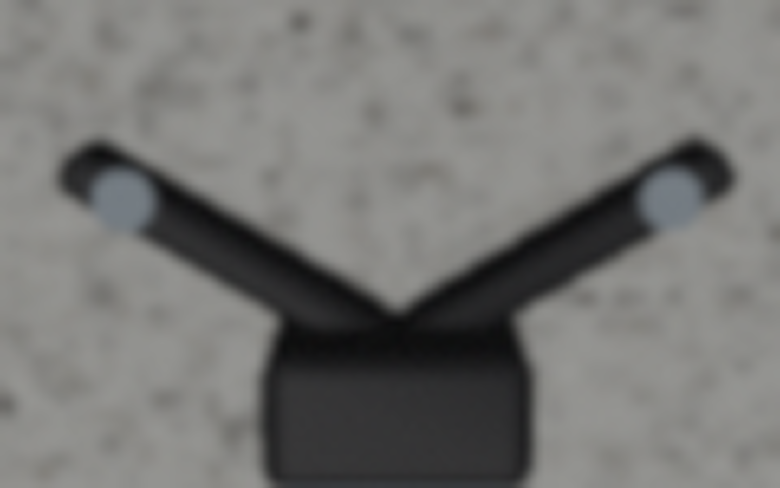

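```bash
python3 - <<'E'
from h import *
from rig import bot
def st(n):
    s=bot.read_state();print(n,round(s["clock"],2),s["ee_pos"].round(2),s["ft_force"].round(2),round(s["grip_width"],1));return s
c=dict(np.load("w7.npz"));print("apex",ray(c,(265+400/6.5,140+322/6.5),22),"bolts",ray(c,(265+124/6.5,140+202/6.5),22),ray(c,(265+671/6.5,140+199/6.5),22))
D0=np.array([421.4,-127.7,0]);S=np.array([487,-126.4,0]);D=(S-D0)/np.linalg.norm(S-D0)
yaw=np.arctan2(D[1],D[0]);Qd=quat(R.from_euler('z',yaw)*rot([-.5,.5,.5,-.5]))
bot.move_to(D0-62*D+[0,0,150],Qd);bot.move_gripper(30);st("hi")
bot.servo_line(D0-62*D+[0,0,24],speed=130);st("low")
print(bot.servo_line(D0-30*D+[0,0,24],speed=40,until_force=8));st("near")
cc=shot(bot,"w8")
E
```

```text
apex [[ 522.86326008 -127.63294807   22.        ]] bolts [[ 508.26337771 -158.40769147   22.        ]] [[509.92025828 -96.57456446  22.        ]]
hi 21.65 [ 359.47 -128.94  149.98] [-0.09  0.25 -0.78] 29.7
low 22.77 [ 359.75 -129.09   24.53] [ 0.16 -0.71  1.06] 30.2
False
near 23.72 [ 391.23 -128.25   23.94] [-1.04  0.86  0.27] 29.8
```

View pics/w8.png

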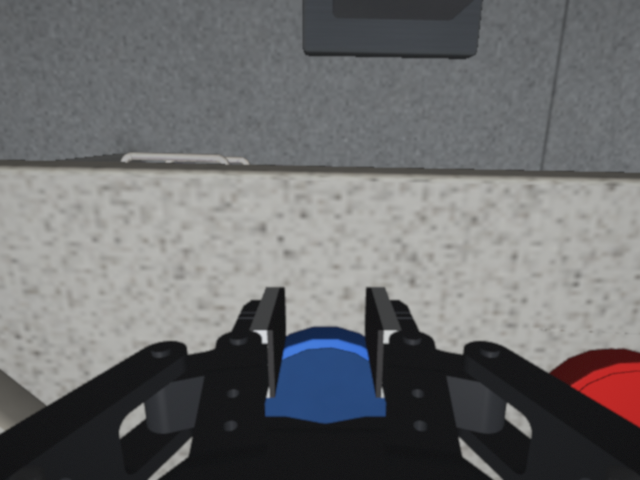

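```bash
python3 - <<'E'
from h import *
from rig import bot
def st(n):
    s=bot.read_state();print(n,round(s["clock"],2),s["ee_pos"].round(2),s["ft_force"].round(2),round(s["grip_width"],1));return s
D0=np.array([421.4,-127.7,0]);S=np.array([487,-126.4,0]);D=(S-D0)/np.linalg.norm(S-D0)
print(bot.servo_line(S-46*D+[0,0,24],speed=40,until_force=6));st("a")
bot.dwell(.15)
print(bot.servo_line(S-30*D+[0,0,24],speed=12,until_force=3));st("b")
E
```

```text
False
a 25.16 [ 440.88 -127.3    24.  ] [-0.12 -0.43  0.45] 29.7
True
b 26.34 [ 454.1  -126.96   23.64] [-0.69 -0.17  0.04] 29.7
```

```bash
python3 - <<'E'
from h import *
from rig import bot
S=np.array([487,-126.4,0])
p=bot.read_state()["ee_pos"]
bot.servo_line(p+[-45,-.9,0],speed=60)
bot.servo_line(p+[-45,-.9,150],speed=180)
bot.move_gripper(85)
bot.servo_line(np.array([450,-128,240.]),speed=180);bot.dwell(.15)
c=shot(bot,"w9");print(bot.read_state()["clock"]);im=c["image"]
hsv=cv2.cvtColor(im,cv2.COLOR_BGR2HSV);m=cv2.inRange(hsv,(100,120,50),(125,255,255));k,l,st_,ce=cv2.connectedComponentsWithStats(m)
for i in range(1,k):
    if st_[i,4]>1500:
        cn,_=cv2.findContours((l==i).astype(np.uint8),0,1);e=cv2.fitEllipse(cn[0]);print(st_[i],ray(c,ce[i],13)[0].round(1),ray(c,e[0],13)[0].round(1))
E
```

```text
29.5833
[   0  128   31  116 1655] [ 437.8 -398.9   13. ] [ 438.2 -395.4   13. ]
[ 293  222   65   66 3381] [ 491.4 -126.1   13. ] [ 491.4 -126.1   13. ]
```

View pics/w9.png

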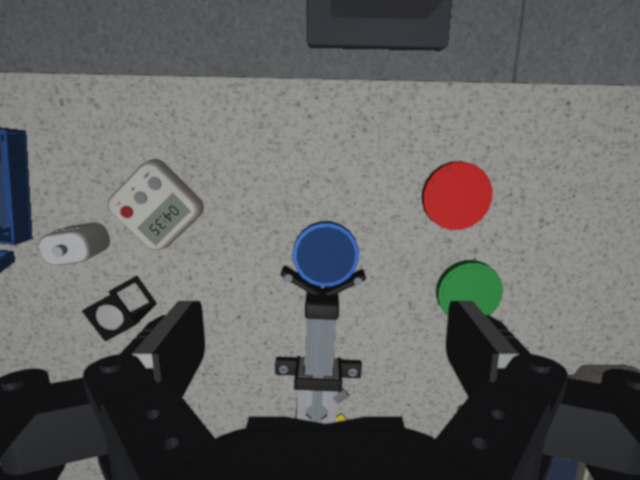

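```bash
python3 - <<'E'
from h import *
from rig import bot
c=dict(np.load("w9.npz"));im=c["image"]
cv2.imwrite("pics/w9c.png",cv2.resize(im[215:325,265:385],None,fx=5.4,fy=5.4,interpolation=cv2.INTER_CUBIC))
E
```

```text
(no output)
```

View pics/w9c.png

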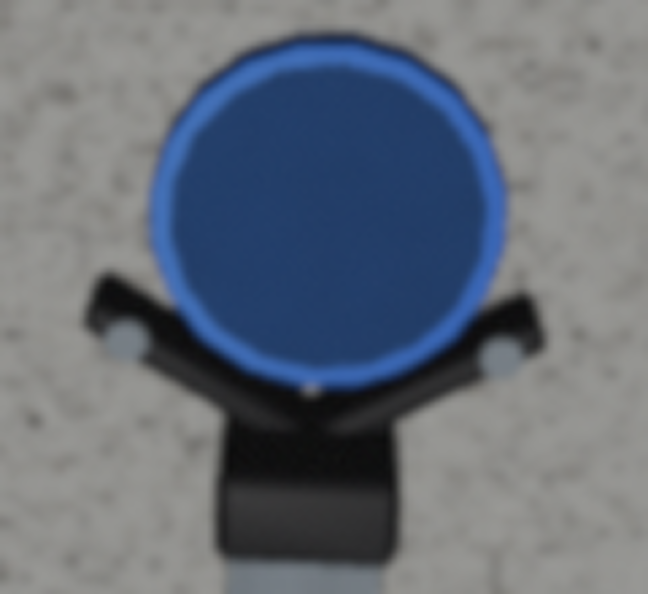

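```bash
python3 - <<'E'
from h import *
c=dict(np.load("w9.npz"));im=c["image"]
p=lambda x,y,z:ray(c,(265+x/5.4,215+y/5.4),z)[0]
L,Rr=p(126,340,22),p(501,357,22);f1,f2=ray(c,(285,369),6)[0],ray(c,(352,372),6)[0]
print(L,Rr,f1,f2)
mid=(L+Rr)/2;d=Rr-L;th=np.degrees(np.arctan2(d[0],d[1]));print("angle from bolts",th)
Dd=np.array([491.4,-126.1,0])
for a in(1.87,th):
    u=np.array([-np.cos(np.radians(a)),np.sin(np.radians(a)),0]);n=np.array([u[1],-u[0],0])
    v=Dd-mid;print(a,"along",v@u,"lat",v@n)
# original geometry: bolts mid -> apex along: from w1/w7
for b1,b2,ap in[((560.6,-160.3),(562.2,-98),(573.2,-129.4)),((508.3,-158.4),(509.9,-96.6),(522.9,-127.6))]:
    m=(np.array(b1)+b2)/2;v=m-np.array(ap);u=U[:2];n=np.array([u[1],-u[0]]);print("apex->bolts along",v@u,"lat",v@n)
E
```

```text
[ 511.17752836 -158.5483168    22.        ] [512.934074   -96.65021858  22.        ] [ 613.00029291 -163.541433      6.        ] [615.07237345 -96.96247385   6.        ]
angle from bolts 1.6255046892087859
1.87 along 20.693724603801012 lat 0.8244319631852489
1.6255046892087859 along 20.690018148743203 lat 0.912729447622724
apex->bolts along 11.802249999999956 lat -0.13480499999999845
apex->bolts along 13.796359999999954 lat -0.3499300000000042
```

```bash
python3 - <<'E'
from h import *
from rig import bot
def st(n):
    s=bot.read_state();print(n,round(s["clock"],2),s["ee_pos"].round(2),s["ft_force"].round(2));return s
a=np.radians(-31.9);D=np.array([np.cos(a),np.sin(a),0]);C=np.array([491.4,-126.1,0])
Qd=quat(R.from_euler('z',a)*rot([-.5,.5,.5,-.5]))
bot.move_gripper(0)
bot.move_to(C-58*D+[0,0,100],Qd)
bot.servo_line(C-58*D+[0,0,25],speed=130)
bot.servo_line(C-46*D+[0,0,25],speed=50);bot.dwell(.15);st("pre")
print(bot.servo_line(C-36*D+[0,0,25],speed=10,until_force=2.5));s=st("push")
print("gap to centre",(C-s["ee_pos"])[:2]@D[:2])
bot.servo_line(C-58*D+[0,0,25],speed=80)
bot.servo_line(C-58*D+[0,0,140],speed=180)
bot.move_gripper(85)
bot.move_to((450,-128,240),[-.5,.5,.5,-.5]);bot.dwell(.15)
c=shot(bot,"w10");st("end");im=c["image"]
hsv=cv2.cvtColor(im,cv2.COLOR_BGR2HSV);m=cv2.inRange(hsv,(100,120,50),(125,255,255));k,l,st_,ce=cv2.connectedComponentsWithStats(m)
for i in range(1,k):
    if st_[i,4]>1500: print(st_[i],ray(c,ce[i],13)[0].round(1))
cv2.imwrite("pics/w10c.png",cv2.resize(im[215:325,265:385],None,fx=5.4,fy=5.4,interpolation=cv2.INTER_CUBIC))
E
```

```text
pre 32.27 [ 452.26 -101.75   25.01] [0.09 0.29 0.44]
True
push 32.89 [ 456.56 -104.58   24.67] [-0.38 -0.04 -0.02]
gap to centre 40.95174703384721
end 35.67 [ 449.7  -127.66  238.92] [0.47 0.17 0.02]
[   0  135   33  115 1696] [ 439.  -399.3   13. ]
[ 294  222   65   65 3388] [ 491.7 -126.2   13. ]
```

View pics/w10c.png

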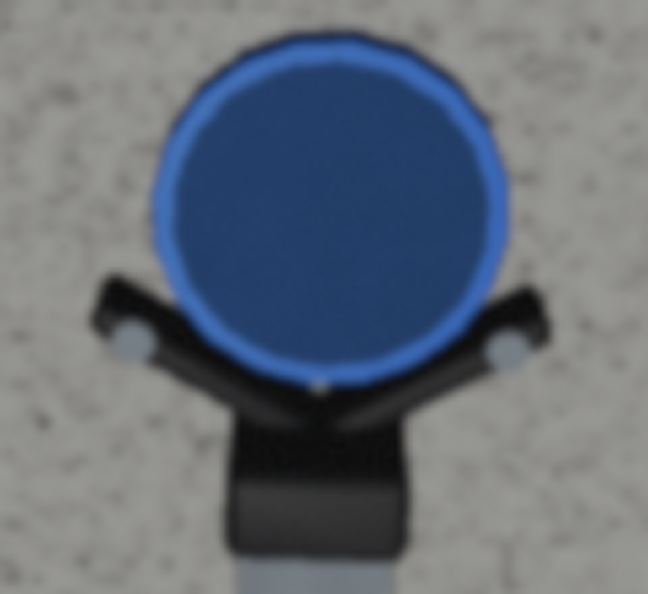

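```bash
python3 - <<'E'
from h import *
from rig import bot
bot.servo_line(np.array([545,-130,240.]),attitude=[-.5,.5,.5,-.5],speed=150);bot.dwell(.2)
c=shot(bot,"w11");im=c["image"];print(bot.read_state()["clock"])
hsv=cv2.cvtColor(im,cv2.COLOR_BGR2HSV);m=cv2.inRange(hsv,(5,130,100),(20,255,255));m[:, :300]=0;m[:,345:]=0;m=cv2.erode(m,np.ones((5,5)))
ys,xs=np.nonzero(m);f=240/np.tan(np.radians(float(c["fovy"]))/2);d=c["depth"][ys,xs]
P=rot(c["attitude"]).apply(np.c_[(xs-float(c["cx"]))/f*d,(ys-float(c["cy"]))/f*d,d])+c["eye"];print("pad",np.percentile(P[:,2],[10,50,90]).round(1),P.mean(0).round(1))
for n,lo,hi in[("green",(50,120,60),(75,255,255)),("red",(0,150,100),(4,255,255))]:
    k,l,s,ce=cv2.connectedComponentsWithStats(cv2.inRange(hsv,lo,hi));i=1+s[1:,4].argmax();print(n,ray(c,ce[i],13))
E
```

```text
36.7
pad [59.6 60.5 65.4] [ 656.7 -132.5   61.7]
green [[524.63766053   7.49190678  13.        ]]
red [[435.71142104 -12.93732422  13.        ]]
```

View pics/w11.png

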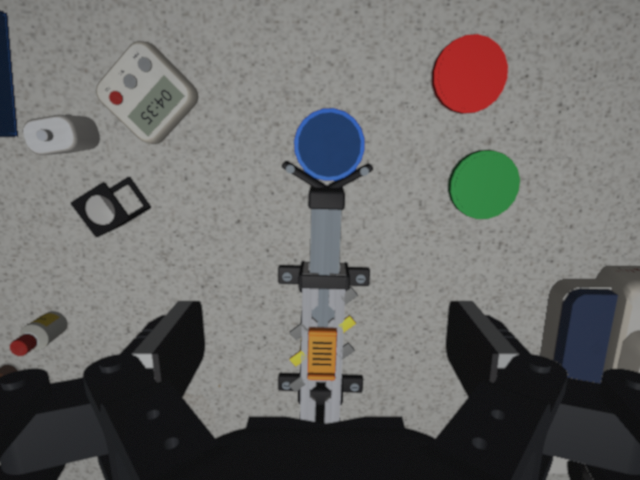

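The button pad is up at z≈60 mm, between the yellow tabs at (347,324) and (298,357). The blue dish at (329,144) sits in the V, and its neighbours haven't moved.

```bash
python3 - <<'E'
from rig import bot
print(bot.finish_job(), bot.read_state()["clock"])
E
```

```text
the job is handed in; nothing more can be done
the job is handed in; nothing more can be done
```

I set the stop at the yellow-flagged hole and slid the blue dish into the V. I handed the job in at about 37 s of the 48 s allowed.

- **Stop:** The flag is at the third hole. My first slide went about 7 mm past it with the button still down, so I pressed again and slid back. The button then popped up. At the last look the pad was at about 60 mm, which is fully up, and in line with the flag. Before the dish was pushed in, the stop had moved out about 52 mm.
- **Dish:** I pushed it along the bench from behind, without gripping or lifting it, until it met the stop. A second gentle push towards the other arm met resistance at once. The last pictures show no bench between the dish and either arm.
- **Small disagreement:** The pictures put the dish centre about 0.5 to 1 mm to one side of the V's axis. That is within the calibration error, so I left it.
- **Other things:** The red and green dishes were where they started, to within the calibration error. The timer and tally counter looked unmoved in the last picture. The robot passed nowhere near the forceps and pen, and I did not measure them again.

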